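Square up a stack of repair panels and show it to the inspection camera

TASK

Square up the stack of three small hardwood panels on the bench hook: tap their ends against its wooden stop and pat their long sides until all the edges line up. Then lift the whole squared stack as one, gripped by its long sides, and hold it up in the air in front of the inspection camera for the end-grain picture: level, on the lens axis, one end squarely facing the lens and 9 cm from it. Finish while still holding it there, quite still; do not touch the camera or its column, and leave the sander, clamp, chisel and tub where they are.

Things in the scene. Friction and masses are not known exactly. Their poses are not given: they have to be found in the camera images.
- hook_floor (a point): bench hook: fixed grey-faced board 260 mm long (its x) x 200 mm wide (its y) x 12 mm thick, lying flat on the bench. This point is the middle of its upper face, 12 mm above the bench; x points along the board to the stop, z up. A wooden stop bar (160 mm wide, 30 mm high above the board, 30 mm thick) crosses the +x end; the stop's face, square to x, is at x = +80 mm from this point.
- lens (a point): front centre of the lens of the inspection camera: blue block, black tube, silver ring (46 mm), on a fixed steel column (20 mm thick, 80 mm behind this point, rising 30 mm above it). x points out of the lens along its level line of sight, z up; height over the bench 165 to 235 mm. With the stack's end 90 mm ahead, the stack's centre is 145 mm along x.
- low_center (a point): lowest panel of the stack, dark brown wood, 110 mm (its x) x 50 mm (its y) x 10 mm thick, about 40 g, loose. This point is its centre; x along its length, z up out of its face. It lies on the bench hook.
- mid_center (a point): middle panel of the stack, reddish wood, 110 mm (its x) x 50 mm (its y) x 10 mm thick, about 40 g, loose. This point is its centre; x along its length, z up out of its face. It lies loose on the lowest panel; its centre is the centre of the squared stack.
- top_center (a point): uppermost panel of the stack, pale wood, 110 mm (its x) x 50 mm (its y) x 10 mm thick, about 40 g, loose. This point is its centre; x along its length, z up out of its face. It lies loose on the middle panel. At first the panels lie askew by up to 0.1 rad, ends out of line by up to 30 mm, sides by some 10 mm.
- panel_low: the lowest panel, origin at the centre of its underside (else as low_center)
- panel_mid: the middle panel, origin at the centre of its underside
- panel_top: the uppermost panel, origin at the centre of its underside
- camera: the fixed camera with its column; origin on the column's axis, 200 mm below the lens axis; x along the line of sight
- clamp_mid (a point): bystander: bar clamp with a red handle, 300 mm long, 22 mm high, lying flat; point near the middle of its bar
- chisel_mid (a point): bystander: chisel with pale wooden handle, 220 mm long, lying; point near its middle
- sander_mid (a point): bystander: black and green sander standing on its yellow pad, 130 mm diameter and 135 mm high, with a 180 mm long barrel along its -x at 50 to 100 mm height; point on the pad's axis 50 mm up
- tub_mid (a point): bystander: cream open plastic tub 160 x 120 x 85 mm; point at its middle, 40 mm up
There are look-alikes about, which are no part of the job. What is shaped like the panel_top but blue or pink is not meant.

How it is judged (in metres and radians):
On the way, in this order (a step that is already met when the one before it is completed fails the run):
1. the three panels lie squared up on the bench hook (x of mid_center in the frame of low_center between -0.003 and 0.003 m and y of mid_center in the frame of low_center between -0.003 and 0.003 m and angle between the x axis of each of mid_center, top_center and the x axis of low_center, either way round below 0.05 rad and x of top_center in the frame of mid_center between -0.003 and 0.003 m and y of top_center in the frame of mid_center between -0.003 and 0.003 m and angle between the x axis of top_center and the x axis of mid_center, either way round below 0.05 rad and x of top_center in the frame of low_center between -0.003 and 0.003 m and y of top_center in the frame of low_center between -0.003 and 0.003 m and z of low_center in the frame of hook_floor between 0.002 and 0.008 m and z of mid_center in the frame of hook_floor between 0.012 and 0.018 m and z of top_center in the frame of hook_floor between 0.022 and 0.028 m), for 0.2 s.
2. the whole stack is lifted clear, still squared (x of mid_center in the frame of low_center between -0.003 and 0.003 m and y of mid_center in the frame of low_center between -0.003 and 0.003 m and angle between the x axis of each of mid_center, top_center and the x axis of low_center, either way round below 0.05 rad and x of top_center in the frame of mid_center between -0.003 and 0.003 m and y of top_center in the frame of mid_center between -0.003 and 0.003 m and angle between the x axis of top_center and the x axis of mid_center, either way round below 0.05 rad and x of top_center in the frame of low_center between -0.003 and 0.003 m and y of top_center in the frame of low_center between -0.003 and 0.003 m and z of mid_center in the frame of low_center between 0.007 and 0.013 m and z of top_center in the frame of mid_center between 0.007 and 0.013 m and z of low_center in the frame of hook_floor above 0.05 m), for 0.2 s.
At the end, for the whole second after the job is handed in: Fingers hold all three panels, stacked, edges in line within 3 mm and 0.05 rad, clear of the bench hook; middle panel's centre 145 +- 20 mm ahead of the lens, within 15 mm of its axis in height and sideways, level and along the line of sight within 0.13 rad, at rest (under 20 mm/s) (all of step 2 and x of mid_center in the frame of lens between 0.125 and 0.165 m and y of mid_center in the frame of lens between -0.015 and 0.015 m and z of mid_center in the frame of lens between -0.015 and 0.015 m and angle between the x axis of mid_center and the x axis of lens, either way round below 0.13 rad and angle between mid_center's own z axis and vertical below 0.13 rad and contact force between each of panel_low, panel_mid, panel_top and the fingers above 0.3 N and linear speed of each of panel_low, panel_mid, panel_top below 0.02 m/s); the arm keeps its last pose, push and grip.
It fails at once if the camera is touched (contact force between anything else and camera above 1 N).
It fails at once if the clamp is moved by more than 20 mm (distance of clamp_mid from where it was at the start of the episode above 0.02 m).
It fails at once if the chisel is moved by more than 20 mm (distance of chisel_mid from where it was at the start of the episode above 0.02 m).
It fails at once if the sander is moved by more than 20 mm (distance of sander_mid from where it was at the start of the episode above 0.02 m).
It fails at once if the tub is moved by more than 20 mm (distance of tub_mid from where it was at the start of the episode above 0.02 m).
It also fails if it takes over 69 s, if anything falls off the work surface, if the arm or the gripper's body presses on something with over 40 N, if the wrist force passes 120 N, or if a joint passes its speed limit or range.

ROBOT

A 6-joint arm with a two-finger parallel gripper is mounted at the origin on the work surface. World frame = base frame: x ahead of the robot, y to its left, z up, the work surface at z = 0. Lengths are in m, angles in degrees, forces in N, time in s.
With the tool pointing down it reaches from about 0.4 to 0.825 m from the base axis. Payload 7 kg.
Tool frame: the origin (TCP) lies at the very end of the fingers, on their centre line; the grasp point (between the pads) lies 19 mm behind it; x points along the fingers, z is the direction in which the jaws open and shut, and the axes are right-handed (so a half turn about x gives the same grasp; the last joint's range is limited). The gripper opens to 88 mm and grips with 3 to 60 N. Pads are 19 mm wide; open, the fingers measure 130 mm over their backs; the gripper's body (78 mm by 193 mm) begins 47 mm behind the grasp point.
Start: joints at [16.507, 20.546, 0.682, 0, -70.136, -16.507], TCP at [0.675, -0, 0.227] pointing down, gripper open.
Joint ranges: [-176.03, 176.03], [-82.01, 121.73], [-58.28, 71.71], [-173.87, 95.51], [-174.79, -0.11], [-173.66, 173.66]. Speed limits (degrees/s): [136.94, 136.94, 172.46, 180, 180, 180].

INTERFACE

Orientations are given as [roll, pitch, yaw] about the fixed x, y, z axes, in that order (R = Rz(yaw) Ry(pitch) Rx(roll)).
In Python, from plant import * gives the robot as it stands.
- The arm moves only by the tool arm_command, never from a script. Its argument "commands" is one flat list of numbers, 5 for each row, row after row: the shift along the tool's x, y, z in mm, then the turn about the tool's x in degrees, then the opening in per cent of the stroke, from 0 (shut) to 100 (fully open). A call has 1 to 5 rows; each row shifts and turns the pose as measured when the row begins, along the tool's axes as they then stand; what a row does not reach is not made up. A row lasts 1/8 s, in which the tool goes at most 62.5 mm and 10.7 degrees, less where a joint would pass 70% of its speed; a pose out of reach is approached as far as the arm can. A call is refused whole if a number of a shift passes 62.5 or a number of a turn 10.7, either way. A call with a gripper value outside its range is refused whole. The fingers move at their own pace and stop on an object; the grip force is fixed at half the most. Time passes only in rows, so rows that do not move let the fingers close. It gives the time, the measured TCP pose, the force and the opening at its end, in the units of the state.
- get_obs(): the state, without advancing time (a new reading comes with each control period).
- snapshot(name): name is "scene" or "side" or "wrist"; returns a dict with "frame" (480x640x3 uint8, blue, green, red), "fov_y" (degrees; the focal length in pixels is half the picture's height over the tangent of half this angle, whatever the lens; pixels are square), "cx", "cy" (the principal point, pixels), "world_to_cam" (4x4, takes a point from world to camera coordinates). Camera axes: x right, y up, looking along -z (the intrinsics and any distortion apply to the point x, -y, -z); pixel columns grow to the right and rows downward; lengths in m; the calibration is good to about 2 mm. A picture is of the moment at which its call begins. There is no depth.
- close_job(): hands the job in, once; it reports no verdict.
The state is a dict: "clock": time; "joint_pos": joint angles; "qvel": joint speeds; "tau": joint torques, N m; "tool_pos": TCP position; "orientation": TCP orientation; "force": force on the tool from outside, world axes, zero at the start; "moment": the same for the moment, N m; "opening": finger opening in m.
Only numpy, scipy, OpenCV 4.12 (cv2) and the standard library are available. Lean on these libraries where they do the work, as an engineer would, in place of code of your own. Each camera call takes 0.05 s, during which the arm holds its last target. There are 200 camera calls.

## Working session

There is one attempt and no reset: what is moved stays moved. The work goes in short steps, Python scripts to look and compute and a tool call to move; the robot and the scene stay as the last step left them, time stands still between calls to the robot, and variables do not carry over. Pictures are saved under pics/ and viewed, about 8 in all and at most 12, crops included, and the job is handed in when it is done.

Besides the shell and the picture viewer there is one more tool, called as name(argument=value, ...), one argument or row to a line, values as JSON. arm_command: Moves the arm, as the interface text tells. Its arguments: {"type":"object","properties":{"commands":{"type":"array"}},"required":["commands"]}

```bash
mkdir -p pics
cat > h.py <<'E'
from plant import *
import numpy as np, cv2
def snap(n,fn):
    s=snapshot(n); cv2.imwrite('pics/'+fn,s['frame']); return s
def cam(s):
    f=240/np.tan(np.radians(s['fov_y'])/2); W=np.array(s['world_to_cam']); return f,W,s['cx'],s['cy']
def ray(s,u,v,z):
    f,W,cx,cy=cam(s); d=np.array([(u-cx)/f,-(v-cy)/f,-1]); R=W[:3,:3]; c=-R.T@W[:3,3]; d=R.T@d
    return c+d*(z-c[2])/d[2]
def proj(s,p):
    f,W,cx,cy=cam(s); q=W[:3,:3]@np.array(p)+W[:3,3]; return cx+f*q[0]/-q[2], cy-f*q[1]/-q[2]
E
python3 - <<'E'
from h import *
import pickle
S={n:snap(n,n+'0.png') for n in ['scene','side','wrist']}
pickle.dump(S,open('S0.pkl','wb'))
for n,s in S.items(): print(n,{k:v for k,v in s.items() if k not in('frame','world_to_cam')}, np.linalg.inv(np.array(s['world_to_cam'])).round(3).tolist())
a=np.hstack([S['scene']['frame'],S['side']['frame']])
o=get_obs();print(o)
E
```

```text
scene {'fov_y': 42.197908884091916, 'cx': 310.64126799544715, 'cy': 248.42499437675147} [[0.749, -0.407, 0.522, 1.275], [0.662, 0.481, -0.575, -0.731], [-0.017, 0.776, 0.63, 0.987], [0.0, 0.0, 0.0, 1.0]]
side {'fov_y': 46.4734516746869, 'cx': 330.6818994560708, 'cy': 246.174162546835} [[0.893, 0.292, -0.342, 0.035], [-0.449, 0.605, -0.657, -0.946], [0.015, 0.74, 0.672, 1.15], [0.0, 0.0, 0.0, 1.0]]
wrist {'fov_y': 68.26036278009111, 'cx': 319.03110474985414, 'cy': 239.55178612037875} [[-1.0, 0.001, 0.001, 0.675], [-0.002, -0.953, -0.303, -0.083], [0.001, -0.303, 0.953, 0.384], [0.0, 0.0, 0.0, 1.0]]
{'clock': 0.15, 'joint_pos': array([ 1.65076454e+01,  2.05831972e+01,  6.46637333e-01, -1.16014483e-02,
       -7.01351716e+01, -1.65077189e+01]), 'qvel': array([-0.16047743, -0.06763634,  0.1908608 , -0.02850324,  0.07103533,
       -0.00845745]), 'tau': array([ 1.39394037e-04, -5.83274567e+01,  2.93289685e+01,  7.00122759e+00,
        8.75052094e-03, -9.76538854e-05]), 'tool_pos': array([ 6.74649996e-01, -3.20598362e-05,  2.25840179e-01]), 'orientation': array([   7.86262322,   89.92744375, -172.14139931]), 'force': array([ 0.66546967, -0.43828947,  0.33656272]), 'moment': array([ 0.03794023,  0.0406173 , -0.02108658]), 'opening': 0.08771347667774335}
```

View pics/scene0.png

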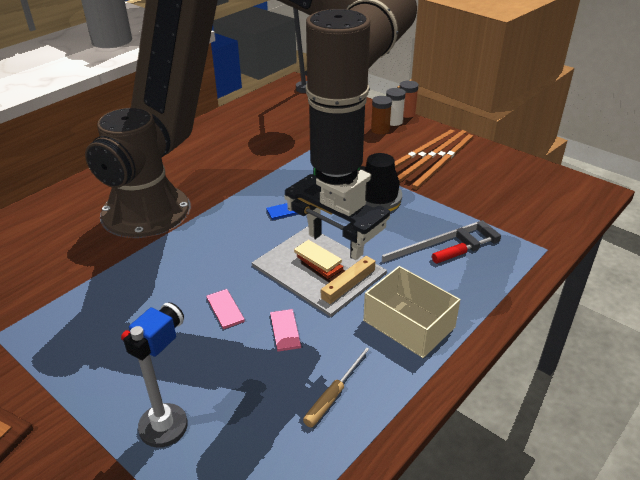

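View pics/side0.png

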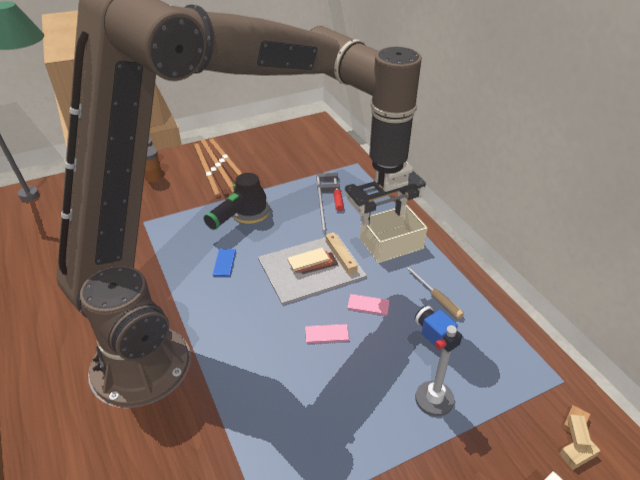

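View pics/wrist0.png

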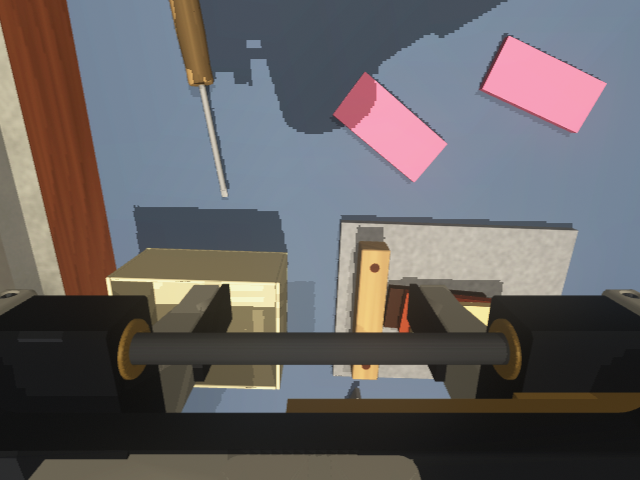

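The pictures show the stack (pale on reddish on dark brown) on the grey hook at scene (320,262) and side (312,260). The camera is at scene (155,330) and side (437,325). The look-alikes are two pink blocks at scene (225,308) and (285,330), and a blue one at (280,212). The pale one on the hook is the right one because it sits on the red and brown panels by the stop. I'll confirm that in an enlarged crop.

Run:
```python
from h import *
import pickle
S=pickle.load(open('S0.pkl','rb'))
def c(n,x,y): return cv2.resize(S[n]['frame'][y:y+75,x:x+100],(400,300),interpolation=cv2.INTER_CUBIC)
cv2.imwrite('pics/c1.png',np.vstack([np.hstack([c('scene',280,230),c('side',270,225)]),np.hstack([c('scene',110,290),c('side',385,290)])]))
for n,P in {'scene':[(253,264),(330,311),(385,272),(318,232)],'side':[(260,264),(291,298),(364,271),(330,238)],'wrist':[(342,217),(577,225)]}.items():
    print(n,[ray(S[n],u,v,.012)[:2].round(3).tolist() for u,v in P])
print([ray(S['wrist'],u,v,.042)[:2].round(3).tolist() for u,v in [(387,243),(358,243),(378,378)]])
```

```text
scene [[0.399, 0.023], [0.644, 0.021], [0.659, 0.206], [0.436, 0.221]]
side [[0.394, 0.187], [0.421, 0.025], [0.653, 0.029], [0.629, 0.201]]
wrist [[0.65, 0.01], [0.394, 0.018]]
[[0.605, 0.029], [0.635, 0.029], [0.606, 0.194]]
```

View pics/c1.png

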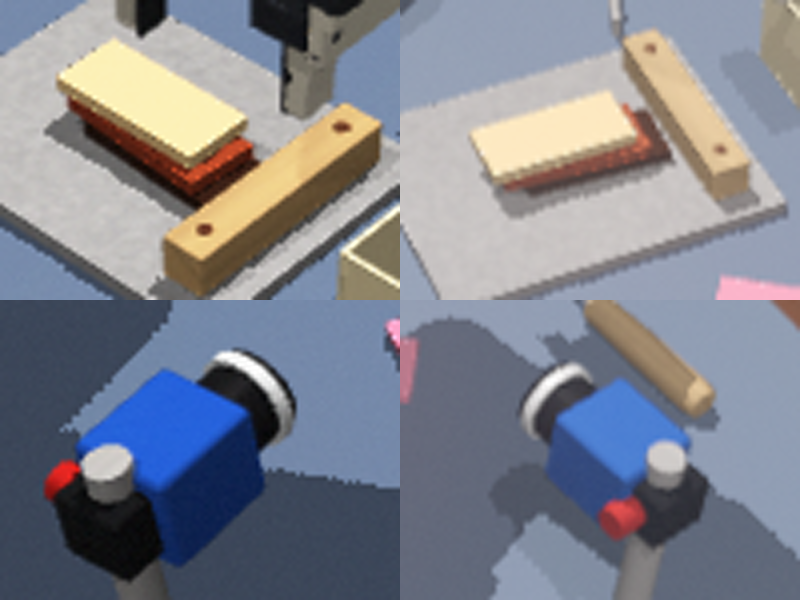

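The crop confirms the pale, reddish and dark panels stacked on the hook. The top panel is set back from the stop and the low one is nearest it. The lens ring is at scene (175,313) and the column top at scene (137,329) and side (452,329).

Run:
```python
from h import *
import pickle
S=pickle.load(open('S0.pkl','rb'))
sc=lambda u,v:(280+u/4,230+v/4)
sd=lambda u,v:(270+(u-400)/4,225+v/4)
ls=lambda u,v:(110+u/4,290+(v-300)/4)
ld=lambda u,v:(385+(u-400)/4,290+(v-300)/4)
def r(n,f,P,z):
    q=np.array([ray(S[n],*f(*p),z)[:2] for p in P]); print(n,z,q.round(4).tolist(),'mean',q.mean(0).round(4)); return q
r('scene',sc,[(113,40),(57,80),(187,163),(246,123)],.042)
r('side',sd,[(471,135),(608,93),(640,138),(500,181)],.042)
r('scene',sc,[(253,147),(192,188)],.032); r('side',sd,[(642,103),(655,147)],.032)
r('side',sd,[(660,113),(671,158),],.022); r('scene',sc,[(207,198)],.022)
r('side',sd,[(629,37),(717,187),(748,157)],.042)
r('scene',sc,[(166,238),(344,103),(381,122)],.042)
def tri(a,b):
    A=[];B=[]
    for n,(u,v) in (('scene',a),('side',b)):
        p0=ray(S[n],u,v,0);p1=ray(S[n],u,v,.3);d=(p1-p0)/np.linalg.norm(p1-p0);M=np.eye(3)-np.outer(d,d);A.append(M);B.append(M@p0)
    x,res,*_=np.linalg.lstsq(np.vstack(A),np.hstack(B),rcond=None); return x.round(4),res
print('coltop',tri(ls(107,455),ld(667,450)))
print('ring',tri(ls(258,393),ld(556,403)))
print('base',ray(S['scene'],160,423,.0),ray(S['side'],436,399,0))
# block top corners: scene back,left..  
print('blk', tri(ls(168,372),ld(622,380)), tri(ls(252,408),ld(557,417)))
```

```text
scene 0.042 [[0.4644, 0.1518], [0.4645, 0.101], [0.5732, 0.0938], [0.5765, 0.1435]] mean [0.5197 0.1225]
side 0.042 [[0.4638, 0.1429], [0.572, 0.1403], [0.5717, 0.0873], [0.4634, 0.0909]] mean [0.5177 0.1153]
scene 0.032 [[0.5861, 0.1385], [0.5822, 0.0877]] mean [0.5841 0.1131]
side 0.032 [[0.5947, 0.1294], [0.5821, 0.0835]] mean [0.5884 0.1064]
side 0.022 [[0.6068, 0.1235], [0.5922, 0.0774]] mean [0.5995 0.1004]
scene 0.022 [[0.5872, 0.0952]] mean [0.5872 0.0952]
side 0.042 [[0.6138, 0.1897], [0.598, 0.0191], [0.6322, 0.0362]] mean [0.6147 0.0817]
scene 0.042 [[0.6054, 0.0378], [0.6092, 0.1953], [0.6364, 0.1954]] mean [0.617  0.1428]
coltop (array([ 0.598 , -0.4063,  0.2641]), array([3.25052115e-06]))
ring (array([ 0.5861, -0.3286,  0.229 ]), array([2.98416055e-05]))
base [ 0.58465848 -0.40450799  0.        ] [ 0.60326687 -0.40910946  0.        ]
blk (array([ 0.5939, -0.3688,  0.2807]), array([6.71597569e-07])) (array([ 0.5851, -0.3325,  0.2222]), array([3.12465753e-05]))
```

arm_command(
  commands=[0,-23,50,0,100,0,-23,50,0,100,0,-23,50,0,100,0,-23,50,0,100,0,-23,50,0,100],
)

```text
clock: 0.78
tool_pos: [0.4196, 0.1161, 0.2223]
orientation: [20.6, 89.6, -159.7]
force: [0.4, 2.1, 0.4]
opening: 0.0875
```

arm_command(
  commands=[0,0,0,-10,100,0,0,0,-10,100,0,0,0,-10,100,0,0,0,-10,100,0,0,0,-10,100],
)

```text
clock: 1.4
tool_pos: [0.4153, 0.1176, 0.2231]
orientation: [-56.9, 89.7, 174.6]
force: [0.9, 0.6, -0.0]
opening: 0.0874
```

arm_command(
  commands=[0,0,0,-10,100,0,0,0,-10,100,0,0,0,-10,100,0,0,0,-10,100,0,0,0,0,100],
)

```text
clock: 2.02
tool_pos: [0.4143, 0.1172, 0.2225]
orientation: [-95.4, 89.6, 177.4]
force: [0.5, -0.0, -0.1]
opening: 0.0877
```

```bash
cat >> h.py <<'E'
from scipy.spatial.transform import Rotation as Ro
def st():
    o=get_obs(); R=Ro.from_euler('xyz',o['orientation'],degrees=True).as_matrix()
    print('t',round(o['clock'],2),'p',(o['tool_pos']*1000).round(1),'xax',R[:,0].round(3),'zdir',np.degrees(np.arctan2(R[1,2],R[0,2])).round(2),'F',np.round(o['force'],1),'op',round(o['opening']*1000,1),'j',np.round(o['joint_pos'],0)); return o,R
E
python3 - <<'E'
from h import *
import pickle
st(); s=snap('wrist','w1.png'); pickle.dump(s,open('w1.pkl','wb'))
E
```

```text
t 2.02 p [414.3 117.2 222.5] xax [-0.006  0.    -1.   ] zdir -87.18 F [ 0.5 -0.  -0.1] op 87.7 j [ 42.  -3. -28.  -0. -65.  51.]
```

View pics/w1.png

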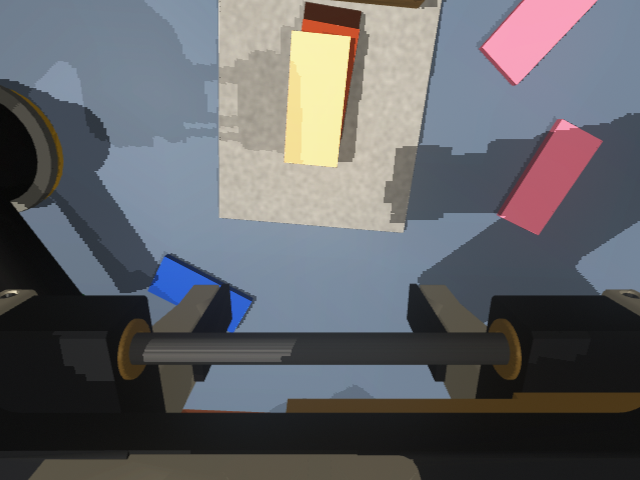

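Run:
```python
from h import *
import pickle
s=pickle.load(open('w1.pkl','rb'))
for z,P in [(.012,[(219,217),(404,232),(219,20),(437,20)]),(.042,[(292,30),(352,36),(338,167),(285,163)]),(.032,[(303,18),(360,28)]),(.022,[(305,2),(361,12)]),(.042,[(330,0),(420,7)])]:
    q=np.array([ray(s,u,v,z)[:2] for u,v in P]); print(z,q.round(4).tolist(),q.mean(0).round(4))
```

```text
0.012 [[0.3987, 0.2231], [0.3922, 0.0229], [0.5842, 0.2165], [0.5943, 0.0181]] [0.4923 0.1201]
0.042 [[0.5729, 0.1474], [0.571, 0.0965], [0.4612, 0.1009], [0.4623, 0.1509]] [0.5169 0.1239]
0.032 [[0.5847, 0.139], [0.5796, 0.0893]] [0.5822 0.1142]
0.022 [[0.5995, 0.1382], [0.5944, 0.0886]] [0.597  0.1134]
0.042 [[0.5963, 0.1167], [0.5951, 0.0419]] [0.5957 0.0793]
```

arm_command(
  commands=[0,6,-3,4.6,20,45,0,0,0,20,45,0,0,0,20,45,0,0,0,20,40,0,0,0,20],
)

```text
clock: 2.7
tool_pos: [0.4226, 0.123, 0.0467]
orientation: [162.8, 89.6, 69.5]
force: [-0.2, -0.2, -0.4]
opening: 0.0432
```

```bash
python3 -c "
from h import *
st()"
```

```text
t 2.7 p [422.6 123.   46.7] xax [ 0.003  0.007 -1.   ] zdir -93.33 F [-0.2 -0.2 -0.4] op 43.2 j [ 42.  10. -41.  -0. -38.  45.]
```

arm_command(
  commands=[15,0,2,-1.5,20,10,0,0,0,20,4,0,0,0,20,0,0,0,0,20],
)

```text
clock: 3.2
tool_pos: [0.4214, 0.1202, 0.0145]
orientation: [-157.6, 89.8, 109.9]
force: [0.4, -0.7, 0.1]
opening: 0.0177
```

```bash
python3 -c "
from h import *
st()"
```

```text
t 3.2 p [421.4 120.2  14.5] xax [-0.001  0.003 -1.   ] zdir -92.47 F [ 0.4 -0.7  0.1] op 17.7 j [ 42.  14. -43.  -0. -33.  46.]
```

arm_command(
  commands=[-1.5,12,0,0,20,0,12,0,0,20,0,12,0,0,20,0,6,0,0,20,0,4,0,0,20],
)

```text
clock: 3.82
tool_pos: [0.4723, 0.1189, 0.018]
orientation: [163.3, 89.6, 70.8]
force: [-1.1, -0.7, 0.1]
opening: 0.017
```

```bash
python3 -c "
from h import *
st()"
```

```text
t 3.83 p [472.3 118.9  18. ] xax [ 0.002  0.006 -1.   ] zdir -92.53 F [-1.1 -0.7  0.1] op 17.0 j [ 37.  17. -37.  -0. -35.  51.]
```

arm_command(
  commands=[2,4,0,-0.5,20,0,3,0,0,20,0,3,0,0,20],
)

```text
clock: 4.2
tool_pos: [0.4814, 0.1176, 0.0154]
orientation: [-170.7, 89.7, 97.3]
force: [-7.3, -0.2, 3.8]
opening: 0.0175
```

arm_command(
  commands=[0,2,0,0,20,0,2,0,0,20],
)

```text
clock: 4.45
tool_pos: [0.4818, 0.1159, 0.0146]
orientation: [-102.5, 89.6, 165.3]
force: [-10.3, 4.2, 5.4]
opening: 0.0177
```

```bash
python3 -c "
from h import *
st()
s=snap('scene','s2.png');t=snap('side','d2.png')
c=lambda s,x,y:cv2.resize(s['frame'][y:y+75,x:x+100],(400,300),interpolation=cv2.INTER_CUBIC)
w=snap('wrist','w2.png')['frame']
cv2.imwrite('pics/c2.png',np.vstack([np.hstack([c(s,280,230),c(t,270,225)]),cv2.resize(w,(400,300))[:, :].repeat(1,0) if 0 else np.hstack([cv2.resize(w,(400,300)),cv2.resize(w[0:240,180:500],(400,300))])]))"
```

```text
t 4.45 p [481.8 115.9  14.6] xax [-0.007  0.002 -1.   ] zdir -92.11 F [-10.3   4.2   5.4] op 17.7 j [ 36.  18. -36.  -1. -36.  52.]
```

View pics/c2.png

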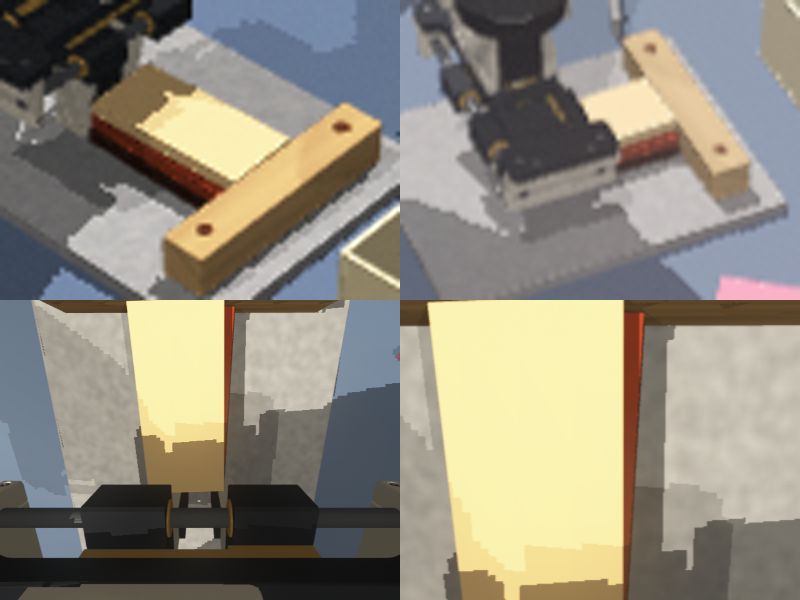

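arm_command(
  commands=[0,-10,0,0,20,-40,0,0,0,100,-20,0,0,0,100,0,40,0,0,100,0,36,0,0,100],
)

```text
clock: 5.22
tool_pos: [0.5469, 0.1142, 0.0772]
orientation: [-122.5, 89.7, 145.6]
force: [-0.1, 1.0, 0.4]
opening: 0.0516
```

```bash
python3 -c "
from h import *
st()"
```

```text
t 5.22 p [546.9 114.2  77.2] xax [-0.004  0.003 -1.   ] zdir -91.92 F [-0.1  1.   0.4] op 51.6 j [ 32.  18. -25.  -0. -47.  57.]
```

arm_command(
  commands=[0,2,-2,0,100,0,0,0,0,100,0,0,0,0,100,25,0,0,0,100,20,0,0,0,100],
)

```text
clock: 5.85
tool_pos: [0.5486, 0.1172, 0.0328]
orientation: [-170.5, 89.7, 97.6]
force: [-0.1, 0.3, 0.1]
opening: 0.0869
```

```bash
python3 -c "
from h import *
st()"
```

```text
t 5.85 p [548.6 117.2  32.8] xax [-0.001  0.005 -1.   ] zdir -91.91 F [-0.1  0.3  0.1] op 86.9 j [ 32.  21. -27.  -0. -41.  57.]
```

arm_command(
  commands=[10,0,0,0,100,6,0,0,0,100,0,0,0,0,65,0,0,0,0,60,0,0,0,0,58],
)

```text
clock: 6.48
tool_pos: [0.5475, 0.1176, 0.0169]
orientation: [-169.2, 89.7, 98.9]
force: [0.8, 0.4, 0.9]
opening: 0.0636
```

arm_command(
  commands=[0,0,0,0,55,0,0,0,0,50,0,0,0,0,50],
)

```text
clock: 6.85
tool_pos: [0.5477, 0.1177, 0.0174]
orientation: [-177.1, 89.7, 91.0]
force: [-0.6, -0.1, -0.7]
opening: 0.0498
```

```bash
python3 -c "
from h import *
st()"
```

```text
t 6.85 p [547.7 117.7  17.4] xax [-0.     0.005 -1.   ] zdir -91.85 F [-0.6 -0.1 -0.7] op 49.8 j [ 32.  23. -28.  -0. -39.  57.]
```

arm_command(
  commands=[0,0,0,0,75,0,0,0,0,75,-30,0,0,0,75,-30,-10,0,0,40,0,-25,0,0,20],
)

```text
clock: 7.48
tool_pos: [0.5133, 0.1185, 0.0786]
orientation: [-170.5, 89.7, 97.7]
force: [-0.6, 0.9, -1.2]
opening: 0.0511
```

arm_command(
  commands=[0,-30,0,0,20,0,-20,0,0,20,0,0,0,0,20],
)

```text
clock: 7.85
tool_pos: [0.4612, 0.1201, 0.0795]
orientation: [175.4, 89.7, 83.6]
force: [1.1, -0.1, 0.3]
opening: 0.0217
```

```bash
python3 -c "
from h import *
import pickle
st()
w=snapshot('wrist');pickle.dump(w,open('w3.pkl','wb'))
cv2.imwrite('pics/w3.png',cv2.resize(w['frame'][0:330,140:580],(800,600),interpolation=cv2.INTER_CUBIC))"
```

```text
t 7.85 p [461.2 120.1  79.5] xax [ 0.001  0.006 -1.   ] zdir -91.87 F [ 1.1 -0.1  0.3] op 21.7 j [ 38.  11. -35.  -0. -44.  50.]
```

View pics/w3.png

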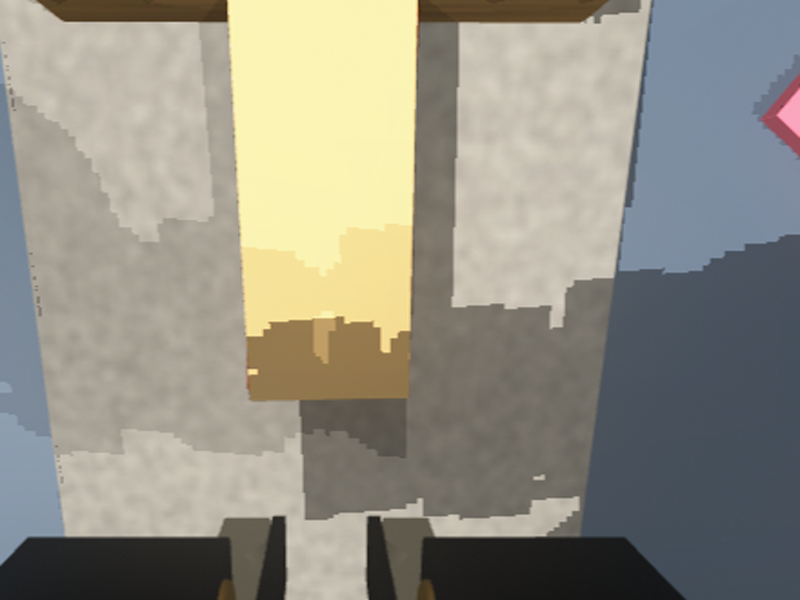

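The top panel hides both lower ones cleanly. I'll tap the ends once more, then grip.

arm_command(
  commands=[30,0,0,0,20,25,0,0,0,20,7,0,0,0,20,0,6,0,0,20,0,6,0,0,20],
)

```text
clock: 8.52
tool_pos: [0.4798, 0.1222, 0.0179]
orientation: [145.9, 89.4, 54.1]
force: [0.0, -0.7, 0.4]
opening: 0.0177
```

arm_command(
  commands=[0,3,0,0,20,0,3,0,0,20,0,2,0,0,20,0,2,0,0,20],
)

```text
clock: 9.02
tool_pos: [0.4823, 0.1213, 0.0182]
orientation: [-133.2, 89.4, 134.8]
force: [-12.0, 6.4, 3.7]
opening: 0.0175
```

```bash
python3 -c "
from h import *
st()"
```

```text
t 9.03 p [482.3 121.3  18.2] xax [-0.007  0.007 -1.   ] zdir -91.97 F [-12.    6.4   3.7] op 17.5 j [ 36.  18. -35.  -1. -37.  52.]
```

arm_command(
  commands=[0,-8,0,0,20,-40,0,0,0,100,-20,0,0,0,100,0,40,2,0,100,0,36,0,0,100],
)

```text
clock: 9.65
tool_pos: [0.5514, 0.1172, 0.0835]
orientation: [-167.2, 89.4, 101.0]
force: [-0.1, 1.6, -0.3]
opening: 0.0519
```

arm_command(
  commands=[0,0,0,0,100,0,0,0,0,100,0,0,0,0,100,20,0,0,0,100],
)

```text
clock: 10.15
tool_pos: [0.5527, 0.1176, 0.0654]
orientation: [170.6, 89.3, 78.7]
force: [-0.6, 0.3, -0.0]
opening: 0.0866
```

```bash
python3 -c "
from h import *
st()"
```

```text
t 10.15 p [552.7 117.6  65.4] xax [ 0.002  0.012 -1.   ] zdir -91.91 F [-0.6  0.3 -0. ] op 86.6 j [ 31.  19. -25.  -1. -46.  57.]
```

arm_command(
  commands=[30,-2,0,0,100,13,0,0,0,100,6,0,0,0,100,0,0,0,0,65,0,0,0,0,60],
)

```text
clock: 10.78
tool_pos: [0.5496, 0.1188, 0.0164]
orientation: [167.2, 89.3, 75.4]
force: [0.1, 0.0, 1.2]
opening: 0.0729
```

arm_command(
  commands=[0,0,0,0,56,0,0,0,0,50,0,0,0,0,40,0,0,0,0,20,0,0,0,0,20],
)

```text
clock: 11.4
tool_pos: [0.5502, 0.119, 0.0176]
orientation: [161.8, 89.2, 69.9]
force: [0.1, 0.6, -0.3]
opening: 0.0502
```

```bash
python3 -c "
from h import *
st()
w=snapshot('wrist')['frame'];s=snap('scene','s4.png')['frame'];t=snap('side','d4.png')['frame']
c=lambda s,x,y:cv2.resize(s[y:y+75,x:x+100],(400,300),interpolation=cv2.INTER_CUBIC)
cv2.imwrite('pics/c4.png',np.vstack([np.hstack([c(s,280,230),c(t,270,225)]),np.hstack([cv2.resize(w,(400,300)),cv2.resize(w[100:340,160:480],(400,300))])]))"
```

```text
t 11.4 p [550.2 119.   17.6] xax [ 0.005  0.013 -1.   ] zdir -91.81 F [ 0.1  0.6 -0.3] op 50.2 j [ 32.  23. -28.  -1. -39.  57.]
```

View pics/c4.png

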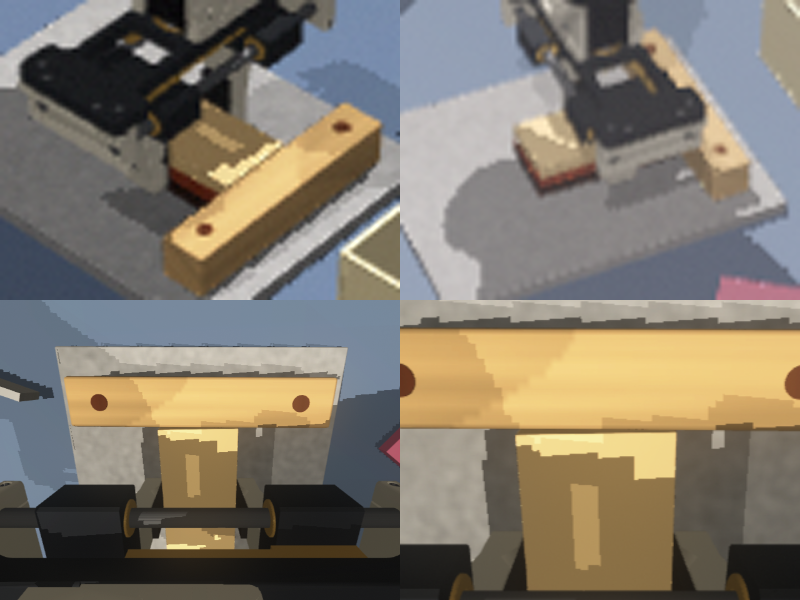

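arm_command(
  commands=[0,0,0,0,64,3,0,0,0,64,1,0,0,0,64,0,0,0,0,56,0,0,0,0,40],
)

```text
clock: 12.18
tool_pos: [0.5505, 0.1192, 0.0135]
orientation: [160.3, 89.2, 68.5]
force: [-0.2, 0.2, 1.1]
opening: 0.0496
```

arm_command(
  commands=[0,0,0,0,20,0,0,0,0,20,0,0,0,0,20],
)

```text
clock: 12.55
tool_pos: [0.5505, 0.1192, 0.0135]
orientation: [160.3, 89.2, 68.5]
force: [0.3, -1.2, -0.3]
opening: 0.0496
```

```bash
python3 -c "
from h import *
st()"
```

```text
t 12.55 p [550.5 119.2  13.5] xax [ 0.005  0.013 -1.   ] zdir -91.8 F [ 0.3 -1.2 -0.3] op 49.6 j [ 32.  23. -28.  -1. -39.  57.]
```

arm_command(
  commands=[-6,0,0,0,20,-12,0,0,0,20,-20,0,0,0,20,-30,0,0,0,20,-30,0,0,0,20],
)

```text
clock: 13.18
tool_pos: [0.5485, 0.117, 0.1146]
orientation: [174.6, 89.4, 82.8]
force: [-0.4, 0.3, -1.2]
opening: 0.0503
```

arm_command(
  commands=[-30,0,0,0,20,-30,0,0,0,20,-25,0,0,0,20,-12,0,0,0,20,0,0,0,0,20],
)

```text
clock: 13.8
tool_pos: [0.5484, 0.1159, 0.2214]
orientation: [153.0, 89.0, 61.2]
force: [0.1, -0.5, -1.5]
opening: 0.0495
```

```bash
python3 -c "
from h import *
st()
s=snap('scene','s5.png')['frame'];t=snap('side','d5.png')['frame']
c=lambda s,x,y:cv2.resize(s[y:y+150,x:x+100],(400,600),interpolation=cv2.INTER_CUBIC)
cv2.imwrite('pics/c5.png',np.hstack([c(s,265,150),c(t,285,130)]))"
```

```text
t 13.8 p [548.4 115.9 221.4] xax [ 0.008  0.015 -1.   ] zdir -91.81 F [ 0.1 -0.5 -1.5] op 49.5 j [ 32.  10. -15.  -1. -65.  57.]
```

View pics/c5.png

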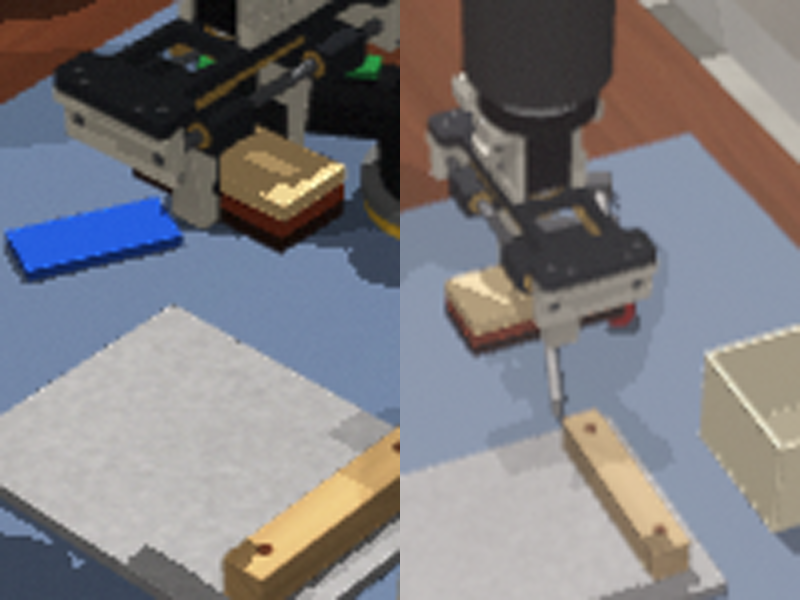

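arm_command(
  commands=[-10,0,0,4,20,-15,0,0,8,20,-15,0,0,8,20,-15,0,0,8,20,-15,0,0,8,20],
)

```text
clock: 14.52
tool_pos: [0.5441, 0.1135, 0.2825]
orientation: [-93.0, 89.3, 138.1]
force: [0.4, 0.0, -0.4]
opening: 0.0503
```

arm_command(
  commands=[-15,0,0,8,20,-15,0,0,8,20,-15,0,0,8,20,-15,0,0,8,20,-10,0,0,5,20],
)

```text
clock: 15.15
tool_pos: [0.5431, 0.1128, 0.3467]
orientation: [-19.4, 88.8, 173.3]
force: [-0.3, -0.5, -0.6]
opening: 0.0498
```

arm_command(
  commands=[0,15,0,0,20,0,30,4,0,20,0,30,4,0,20,0,30,4,0,20,0,30,4,0,20],
)

```text
clock: 15.78
tool_pos: [0.5566, -0.0269, 0.3388]
orientation: [-13.0, 88.2, -179.6]
force: [0.9, 0.1, -1.2]
opening: 0.0501
```

arm_command(
  commands=[0,30,4,0,20,0,30,4,0,20,0,30,4,0,20,0,30,4,0,20,0,15,0,0,20],
)

```text
clock: 16.4
tool_pos: [0.5698, -0.1707, 0.3299]
orientation: [-13.6, 87.5, -179.9]
force: [0.8, 0.4, -0.5]
opening: 0.0498
```

```bash
python3 -c "
from h import *
st()"
```

```text
t 16.4 p [ 569.8 -170.7  329.9] xax [-0.044 -0.    -0.999] zdir -166.26 F [ 0.8  0.4 -0.5] op 49.8 j [  2.  12.   2.  -0. -83.  12.]
```

arm_command(
  commands=[-15,20,0,0,20,-20,25,0,0,20,-20,20,0,0,20,-10,0,0,0,20,0,0,0,0,20],
)

```text
clock: 17.02
tool_pos: [0.5875, -0.2373, 0.389]
orientation: [-16.4, 86.9, 177.5]
force: [-0.2, -0.8, -1.9]
opening: 0.0499
```

```bash
python3 -c "
from h import *
import pickle
st(); s=snap('wrist','w6.png'); pickle.dump(s,open('w6.pkl','wb'))"
```

```text
t 17.02 p [ 587.5 -237.3  389. ] xax [-0.053  0.002 -0.999] zdir -166.03 F [-0.2 -0.8 -1.9] op 49.9 j [ -4.  15.  14.   0. -92.  18.]
```

View pics/w6.png

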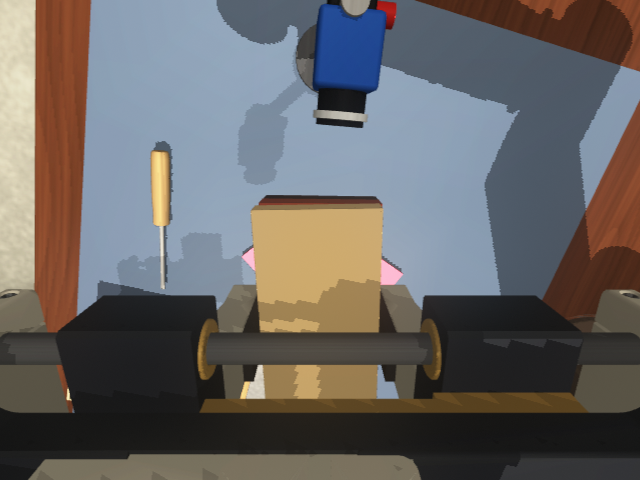

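Run:
```python
from h import *
import pickle
s=pickle.load(open('w6.pkl','rb'))
print('cam',np.linalg.inv(s['world_to_cam'])[:3,3])
L=.233
a=ray(s,315,121,L);b=ray(s,367,126,L);m=ray(s,341,124,L);c=ray(s,356,3,L+.03)
print('ring',a,b,np.linalg.norm(a-b),m,'col',c)
d=m-c; print('dir col->lens',np.degrees(np.arctan2(d[1],d[0])),np.linalg.norm(d[:2]))
e=a-b;print('ring normal',np.degrees(np.arctan2(e[1],e[0]))-90)
for z in(.255,.26):
  for p,q in(((314,90),(321,10)),((379,94),(385,12))):
    f=ray(s,*p,z)-ray(s,*q,z);print('blk',np.degrees(np.arctan2(f[1],f[0])))
o=get_obs();g=o['tool_pos'];R=Ro.from_euler('xyz',o['orientation'],degrees=True).as_matrix()
# top panel corners
zt=g[2]+.028
for P in [(252,208),(382,206),(380,320),(258,320)]: print(ray(s,*P,zt))
# tri all three with scene/side for height
S=pickle.load(open('S0.pkl','rb'))
def tri(l):
    A=[];B=[]
    for s,(u,v) in l:
        p0=ray(s,u,v,0);p1=ray(s,u,v,.3);dd=(p1-p0)/np.linalg.norm(p1-p0);M=np.eye(3)-np.outer(dd,dd);A.append(M);B.append(M@p0)
    x,res,*_=np.linalg.lstsq(np.vstack(A),np.hstack(B),rcond=None); return x.round(4),res
print(tri([(S['scene'],(136.75,328.75)),(S['side'],(451.75,327.5)),(s,(356,3))]))
print(tri([(S['scene'],(136.75,328.75)),(s,(356,3))]),tri([(S['side'],(451.75,327.5)),(s,(356,3))]))
# project hypothesised lens ring into scene/side crops
for yaw in(94,96,98,100):
    t=np.radians(yaw);u=np.array([np.cos(t),np.sin(t),0])
    print(yaw,[np.round(proj(S[n],c-[0,0,.03]+.08*u),1) for n in('scene','side')],np.round(proj(s,c-[0,0,.03]+.08*u),1))
```

```text
cam [ 0.61608362 -0.31827737  0.54611376]
ring [ 0.60401321 -0.32148104  0.233     ] [ 0.56020708 -0.32831891  0.233     ] 0.04433659855419645 [ 0.58212932 -0.32449336  0.233     ] col [ 0.59617718 -0.40340008  0.263     ]
dir col->lens 100.09467206206745 0.08014744375915807
ring normal -81.12806906566037
blk 98.41113218878867
blk 102.61846070333586
blk 98.41113218878873
blk 102.61846070333583
[ 0.62646971 -0.28411655  0.41641649]
[ 0.57916893 -0.29617061  0.41641649]
[ 0.56529158 -0.24885433  0.41641649]
[ 0.6152641  -0.23794393  0.41641649]
(array([ 0.5972, -0.405 ,  0.2629]), array([9.87438246e-06]))
(array([ 0.5959, -0.4039,  0.2623]), array([2.22899918e-07])) (array([ 0.5976, -0.4051,  0.2615]), array([8.12451727e-06]))
94 [array([176.9, 313.2]), array([423.8, 310.7])] [331.1 122.5]
96 [array([175.8, 312.5]), array([422.8, 311.2])] [334.3 123.1]
98 [array([174.6, 311.9]), array([421.8, 311.7])] [337.6 123.5]
100 [array([173.4, 311.3]), array([420.9, 312.2])] [340.9 123.8]
```

arm_command(
  commands=[0,-15,2,0,20,0,-20,2,4,20,0,-15,2,0,20,0,-8,0,0,20,0,0,0,0,20],
)

```text
clock: 17.7
tool_pos: [0.5666, -0.1759, 0.3876]
orientation: [-14.1, 86.7, 176.1]
force: [-0.5, 0.2, -0.7]
opening: 0.0499
```

```bash
cat > g.py <<'E'
from h import *
o,R=st()
c=o['tool_pos']-.0135*R[:,0]; e=np.array([.5576,-.182,.2325])-c
print('centre',c.round(4),'err mm world',(e*1e3).round(1),'tool',(R.T@e*1e3).round(1))
E
python3 g.py
```

```text
t 17.7 p [ 566.6 -175.9  387.6] xax [-0.057  0.004 -0.998] zdir -169.72 F [-0.5  0.2 -0.7] op 49.9 j [  1.  12.   9.  -0. -91.   9.]
centre [ 0.5674 -0.176   0.401 ] err mm world [  -9.8   -6.  -168.5] tool [168.8   6.5   1.4]
```

arm_command(
  commands=[12,1,0,0,20,25,1,0,0,20,25,1,0,0,20,25,1,0,0,20,20,1,0,0,20],
)

```text
clock: 18.32
tool_pos: [0.5615, -0.1824, 0.2747]
orientation: [-14.4, 86.7, 175.9]
force: [-0.3, -0.0, -0.5]
opening: 0.0498
```

```bash
python3 g.py
```

```text
t 18.32 p [ 561.5 -182.4  274.7] xax [-0.057  0.004 -0.998] zdir -169.73 F [-0.3 -0.  -0.5] op 49.8 j [  1.  13.  -3.  -0. -77.  10.]
centre [ 0.5622 -0.1825  0.2882] err mm world [ -4.6   0.5 -55.7] tool [55.8 -0.5  1.4]
```

arm_command(
  commands=[20,0,0,0,20,18,0,0,0,20,10,0,1,0,20,3,0,0,0,20,0,0,0,0,20],
)

```text
clock: 18.95
tool_pos: [0.5552, -0.1845, 0.217]
orientation: [-14.2, 86.4, 175.9]
force: [0.2, -0.4, -1.5]
opening: 0.0499
```

```bash
python3 g.py
```

```text
t 18.95 p [ 555.2 -184.5  217. ] xax [-0.063  0.005 -0.998] zdir -169.84 F [ 0.2 -0.4 -1.5] op 49.9 j [  1.  15.  -9.  -0. -70.  10.]
centre [ 0.5561 -0.1846  0.2305] err mm world [1.5 2.6 2. ] tool [-2.1 -2.3 -1.8]
```

arm_command(
  commands=[-2,-2,-1,0,20,0,0,0,0,20,0,0,0,0,20],
)

```text
clock: 19.32
tool_pos: [0.557, -0.1823, 0.2208]
orientation: [-14.1, 86.5, 176.0]
force: [-0.2, 0.4, -0.3]
opening: 0.0501
```

```bash
python3 g.py; python3 -c "
from h import *
s=snap('scene','s7.png')['frame'];t=snap('side','d7.png')['frame']
c=lambda s,x,y:cv2.resize(s[y:y+150,x:x+133],(400,451),interpolation=cv2.INTER_CUBIC)
cv2.imwrite('pics/c7.png',np.hstack([c(s,130,210),c(t,340,200)]))
for i in range(3): snapshot('side')
print(get_obs()['qvel'].round(2))"; python3 g.py
```

```text
t 19.32 p [ 557.  -182.3  220.8] xax [-0.061  0.004 -0.998] zdir -169.82 F [-0.2  0.4 -0.3] op 50.1 j [  1.  15.  -9.  -0. -70.   9.]
centre [ 0.5578 -0.1824  0.2343] err mm world [-0.2  0.4 -1.8] tool [ 1.8 -0.4  0. ]
[-0.1   0.05 -0.03 -0.02 -0.09  0.08]
t 19.57 p [ 556.8 -182.3  220.4] xax [-0.061  0.004 -0.998] zdir -169.83 F [ 0.6 -0.7 -1.7] op 49.8 j [  1.  15.  -9.  -0. -70.   9.]
centre [ 0.5576 -0.1824  0.2338] err mm world [ 0.   0.4 -1.3] tool [ 1.3 -0.4 -0.2]
```

View pics/c7.png

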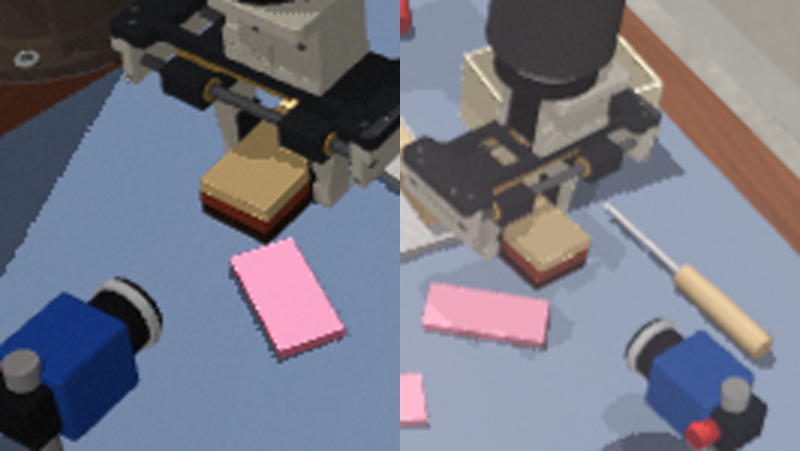

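The squared stack is still in the grip, facing the lens, and the arm is at rest. I'm handing in.

```bash
python3 -c "
from h import *
print(close_job())"
```

```text
the job is handed in; nothing more can be done
None
```

I squared the three panels on the bench hook, lifted them as one stack by the long sides, and handed in at about 19.6 s with the stack held in front of the lens. The hand-in reported no verdict.

**Squaring:** I pushed the ends against the stop twice, at about 10 and 12 N. I squeezed the long sides after each push, then re-gripped a little lower. The jaws closed to 49.6 mm on the 50 mm panels. No misaligned edges showed in the pictures, but I had no direct measurement of the 3 mm limit.

**Final checks against the lens position I measured:**

| Check | Result | Limit |
|---|---|---|
| Stack centre, distance from the target point 145 mm ahead of the lens | about 1.5 mm | 20 mm along the axis, 15 mm sideways and in height |
| Direction along the line of sight | within about 1° | 0.13 rad (7.4°) |
| Tilt from level | about 0.06 rad | 0.13 rad |
| Joint speeds | about zero | panels under 20 mm/s |

- **Tilt:** it built up during the carry, and the move commands can't correct it.
- **Lens position:** the fixed cameras alone disagreed by up to about 7 mm on positions, so I refined it with the wrist camera from above. The estimate then agreed to about 2 mm.
- **Bystanders:** I planned the path clear of the camera, column, sander, clamp, chisel and tub. I saw no contact, but I did not measure them again at the end.

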